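# Turn a loaded stack-nest parts tote end for end and stack it on its twin

## Task

The two parts totes are stack-nest twins standing the same way round, so the loose one, with capacitors and terminal strips, would drop inside the one on the plate and crush the relay board there. Turn the loose tote end for end, set it on the other and feel about gently until all four feet have dropped into the sockets; the lower tote has some play in its guides. Then press down with about 15 N so that it is fully home and let go, keeping it upright and leaving the board, screwdriver, adapter and test rig alone.

Things in the scene. Friction and masses are not known exactly. Their poses are not given: they have to be found in the camera images.
- upper_mid (a point): Centre of the loose grey tote to be stacked (black capacitors and white terminal strips in it; 0.35 to 0.6 kg): 148 mm long (x), 66 wide (y) over a smooth upright rim band, the top 26 mm; open top, 80 mm high. This point is 40 mm above its feet's tips, 40 below the rim; z up. The walls taper to 132.4 x 50.4 mm at the base, whose underside is 6 mm above the feet's tips.
- upper_feet (a point): On the same tote: midway between the two feet nearer its -x end, at their tips: 50 mm towards -x from its centre and 40 mm below it. Feet are 10 mm (x) by 6 mm (y), 6 mm long, at x = -50 and +31 mm, y = +22 and -22 mm. The side columns (see plate) are open from below, so that with its x axis like the lower tote's it nests instead, 27 mm above it.
- plate: Aluminium plate 200 x 118 x 5 mm fixed to the bench, origin under its centre. The lower tote (same shape, twin of the other) stands in its corner guides, square with it, same axes, but with play: its centre is anywhere within 3.5 mm of the plate's in x and in y, and it shifts only if pushed with some 14 N. Its rim is 85 mm up, 143 x 61 mm inside. A board and a transformer lie in it.
- sockets (a point): On the plate's centre line, 50 mm towards its +x, 75 mm up: nominal middle of two of the lower tote's sockets. These are in the heads of its four side columns, 75 mm up (10 below the rim), at x = +50 and -31, y = +22 and -22 mm from its centre: 12 (x) by 8 (y) mm, 8 deep. Stacked home, the other tote's x axis is opposite, its centre 109 mm above the bench; 6 more with its feet on the heads.
- board: Loose relay board 36 x 32 mm, 32 mm high with its two black relays, lying in the lower tote; origin at its underside.
- rig: Bystander: test rig, circuit boards on a plywood plate 120 x 150 mm, about 40 mm high, beyond the totes; origin at its underside.
- adapter: Bystander: black plug-in power adapter, 72 x 44 x 30 mm, beyond the totes; origin at its underside.
- driver: Bystander: red-handled screwdriver 170 mm long, 30 mm high, lying between the two totes; origin under its middle.

How it is judged:
On the way:
1. all four feet are in the sockets and the tote is pressed down on the lower one (z of upper_mid in the frame of plate between 0.107 and 0.1105 m and contact force between upper and plate above 12 N), for 0.1 s.
At the end, for the whole second after the job is handed in: The loose tote stands turned end for end on the lower one with all four feet home in the sockets: its centre 109 mm above the bench (107 to 110.5 mm), within 6.5 mm of the plate's centre along and across and within 0.07 rad of parallel with it; upright within 2 degrees, at rest and released (z of upper_mid in the frame of plate between 0.107 and 0.1105 m and x of upper_mid in the frame of plate between -0.0065 and 0.0065 m and y of upper_mid in the frame of plate between -0.0065 and 0.0065 m and angle between the x axis of upper_mid and the x axis of plate, either way round below 0.07 rad and angle between upper_mid's own z axis and vertical below 0.035 rad and linear speed of upper below 0.01 m/s); the robot touches nothing.
It fails at once if the totes are forced together with more than 40 N (contact force between upper and plate above 40 N).
It fails at once if the tote presses on the relay board (contact force between upper and board above 1.5 N).
It fails at once if the loaded tote is tipped more than 20 degrees (angle between upper_mid's own z axis and vertical above 0.35 rad).
It fails at once if the screwdriver, the adapter or the test rig is moved (distance of any of driver, adapter, rig from where it was at the start of the episode above 0.02 m).
It also fails if it takes over 54 s, if anything falls off the work surface, if the arm or the gripper's body presses on something with over 40 N, if the wrist force passes 120 N, or if a joint passes its speed limit or range.

## Robot

A 6-joint arm with a two-finger parallel gripper is mounted at the origin on the work surface. World frame = base frame: x ahead of the robot, y to its left, z up, the work surface at z = 0. Lengths are in m, angles in rad, forces in N, time in s.
With the tool pointing down it reaches from about 0.3 to 0.875 m from the base axis. Payload 6.4 kg.
Tool frame: the origin (TCP) lies at the very end of the fingers, on their centre line; the grasp point (between the pads) lies 19 mm behind it; z points along the fingers, y is the direction in which the jaws open and shut (so a half turn about z gives the same grasp; the last joint's range is limited). The gripper opens to 85 mm and grips with 20 to 120 N. Pads are 22 mm wide; open, the fingers measure 114 mm over their backs; the gripper's body (76 mm by 85 mm) begins 54 mm behind the grasp point. The pads swing forward as they close: fully open they stand 13 mm farther back than shut.
Start: joints at [0.913, 0.181, 1.607, -0, 1.354, -0.206], TCP at [0.251, 0.517, 0.231] pointing down, gripper open.
Joint ranges: [-2.99, 2.99], [-0.89, 2.07], [0.3, 2.58], [-1.14, 4.28], [0, 2.63], [-3.12, 3.12]. Speed limits (rad/s): [2.57, 2.57, 3.01, 3.14, 3.14, 3.14].

## Interface

Orientations are given as a unit quaternion [w, x, y, z].
In Python, from bench import * gives the robot as it stands.
- The arm moves only by the tool arm_command, never from a script. Its argument "motion" is text: rows parted by semicolons, each of 7 numbers parted by spaces: the shift along the tool's x, y, z in units of 0.2 m (1.0 is 0.2 m), then the turn, a rotation vector about the tool's x, y, z in units of 60 degrees (1.0 is 60 degrees), then the opening, from 0 (shut) to 1 (fully open). In form: tx ty tz ax ay az grip; .... A call has 1 to 10 rows; each row shifts and turns the pose as measured when the row begins, along the tool's axes as they then stand; what a row does not reach is not made up. A row lasts 1/12 s, in which the tool goes at most 41.7 mm and 7.16 degrees, less where a joint would pass 70% of its speed; a pose out of reach is approached as far as the arm can. A call with a number of a shift or a turn outside -1 to 1 is refused whole. A call with a gripper value outside its range is refused whole. The fingers move at their own pace and stop on an object; the grip force is fixed at half the most. Time passes only in rows, so rows that do not move let the fingers close. It gives the time, the measured TCP pose, the force and the opening at its end, in the units of the state.
- get_obs(): the state, without advancing time (a new reading comes with each control period).
- camera(name): name is "side" or "top"; returns a dict with "img" (384x512x3 uint8, red, green, blue), "intrinsics" (3x3 intrinsics, pixels), "distortion" ([k1, k2, p1, p2, k3] as OpenCV has them; the pictures are not rectified), "pose" (4x4, takes a point from camera to world coordinates). Camera axes: x right, y down, z forward; pixel columns grow to the right and rows downward; lengths in m; the calibration is good to about 2 mm. A picture is of the moment at which its call begins. There is no depth.
- hand_in(): hands the job in, once; it reports no verdict.
Trained networks look in the newest picture that a camera, given by its name, has taken for a name from the list of things; names that differ only in an ending like _2 or _b are one class to them, and where a whole thing is asked for, a point or a joint stands for the part that bears it (a point fixed in the world has none). Each returns a list of dicts, best first, with "conf" (0 to 1); they miss things now and then, are a little off and sometimes report something else, mostly with a low value. They report only what shows in the picture. A call takes as long as a camera call.
- search_frame(camera, target): "box" ([left, top, right, bottom] in pixels, round what is visible of it).
The state is a dict: "time_s": time; "q": joint angles; "dq": joint speeds; "joint_efforts": joint torques, N m; "eef_pos": TCP position; "eef_rot": TCP orientation; "wrist_force": force on the tool from outside, world axes, zero at the start; "torque": the same for the moment, N m; "opening": opening from 0.0 (shut) to 1.0 (fully open).
Only numpy, scipy, OpenCV 4.12 (cv2) and the standard library are available. Lean on these libraries where they do the work, as an engineer would, in place of code of your own. Each camera call takes 0.05 s, during which the arm holds its last target.

## Working session

There is one attempt and no reset: what is moved stays moved. The work goes in short steps, Python scripts to look and compute and a tool call to move; the robot and the scene stay as the last step left them, time stands still between calls to the robot, and variables do not carry over. Pictures are saved under pics/ and viewed, and the job is handed in when it is done.

Besides the shell and the picture viewer there is one more tool, called after ">>>" as name(argument=value, ...) on one line, values as JSON. arm_command: Moves the arm, as the interface text tells. Shifts and turns lie within -1 to 1; 1 stands for 0.2 m of shift or 60 degrees of turn. Its arguments: {"type":"object","properties":{"motion":{"type":"string"}},"required":["motion"]}

```bash
mkdir -p pics; ls; python3 - <<'E'
from bench import *
import cv2,json
print({k:(v if not hasattr(v,'round') else v) for k,v in get_obs().items()})
for n in ['side','top']:
    c=camera(n); cv2.imwrite(f'pics/{n}0.png',c['img'][:,:,::-1])
    print(n,c['intrinsics'],c['distortion'],c['pose'])
    for t in ['upper_mid','plate','board','driver','rig','adapter','sockets','upper_feet']:
        try:
            print(t,[(d['conf'],d['box']) for d in search_frame(n,t)][:3])
        except Exception as e: print(t,e)
E
```

```text
pics
{'time_s': 0.0, 'q': array([ 9.12717327e-01,  1.81555434e-01,  1.60799097e+00, -3.15217285e-05,
        1.35377309e+00, -2.06316548e-01]), 'dq': array([-5.51825549e-04, -1.45047786e-04, -3.28067803e-05,  1.32918432e-03,
       -9.35178680e-05, -7.51993227e-04]), 'joint_efforts': array([ 9.24224005e-04, -4.44876552e+01, -3.51335442e+01, -3.32701939e-04,
        9.16437042e-03, -2.29703403e-06]), 'eef_pos': array([0.25068248, 0.51687907, 0.23038428]), 'eef_rot': array([-3.47685773e-04,  2.23961885e-01,  9.74597521e-01, -7.90472827e-04]), 'wrist_force': array([0.4191566 , 0.48656975, 0.09123369]), 'torque': array([ 0.00098497,  0.00024454, -0.03461406]), 'opening': 0.9983214606420493}
side [[353.76039047   0.         251.7970584 ]
 [  0.         353.76039047 189.86955229]
 [  0.           0.           1.        ]] [-0.0682443  0.         0.         0.         0.       ] [[ 0.89348776 -0.25527188  0.36948057  0.34401794]
 [-0.44903362 -0.49506906  0.74382487 -0.48962951]
 [-0.00695917 -0.83050761 -0.5569638   0.44059761]
 [ 0.          0.          0.          1.        ]]
upper_mid 
[... 464 characters left out ...]
69391352 187.97696643]
 [  0.           0.           1.        ]] [-0.12611852  0.          0.          0.          0.        ] [[-0.02796353 -0.9842135   0.17476221  0.49404663]
 [-0.99922504  0.03236721  0.02239835 -0.00294907]
 [-0.02770132 -0.17400044 -0.98435587  0.78921828]
 [ 0.          0.          0.          1.        ]]
upper_mid [(0.84, [358.7, 210.2, 411.6, 295.3])]
plate [(0.86, [129.9, 209.6, 218.0, 318.6])]
board [(0.8, [164.8, 249.6, 181.2, 273.0])]
driver [(0.76, [257.5, 228.9, 268.2, 311.0])]
rig [(0.63, [292.5, 92.9, 374.8, 160.2])]
adapter [(0.82, [151.9, 109.9, 189.6, 154.1])]
sockets [(0.7, [134.2, 206.4, 216.4, 317.7])]
upper_feet [(0.7, [357.9, 211.9, 412.3, 301.6])]
```

```bash
python3 - <<'E'
import cv2
a=cv2.imread('pics/top0.png'); 
u=a[195:325,335:435]; l=a[195:335,115:235]
cv2.imwrite('pics/u.png',cv2.resize(u,None,fx=4.5,fy=4.5,interpolation=cv2.INTER_CUBIC))
cv2.imwrite('pics/l.png',cv2.resize(l,None,fx=4,fy=4,interpolation=cv2.INTER_CUBIC))
b=cv2.imread('pics/side0.png')
cv2.imwrite('pics/s.png',cv2.resize(b[140:380,110:330],None,fx=2.5,fy=2.5,interpolation=cv2.INTER_CUBIC))
E
```

```text
(no output)
```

View pics/top0.png

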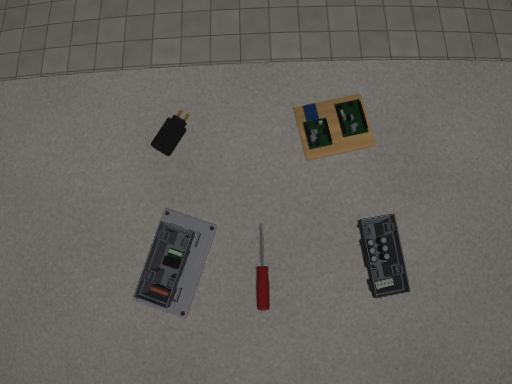

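View pics/u.png

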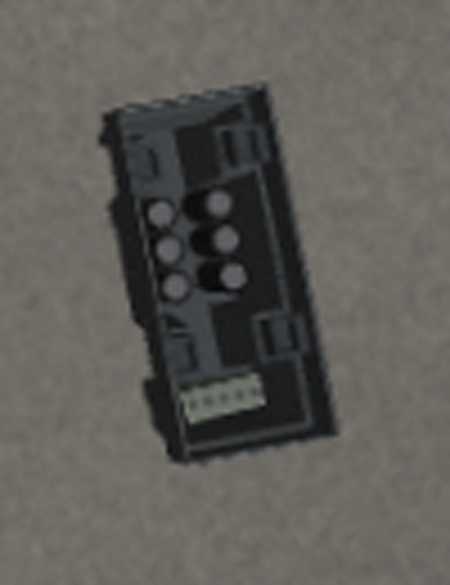

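View pics/l.png

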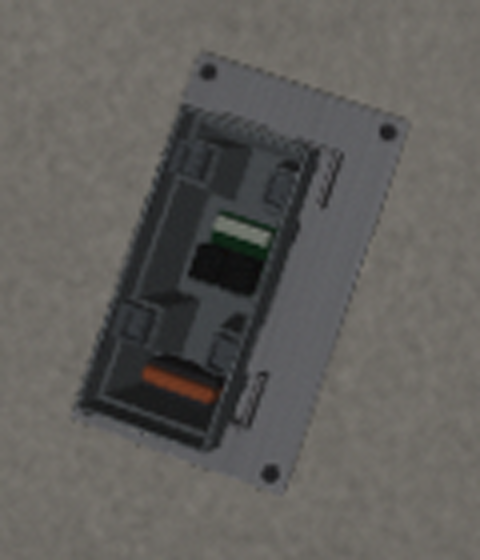

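View pics/s.png

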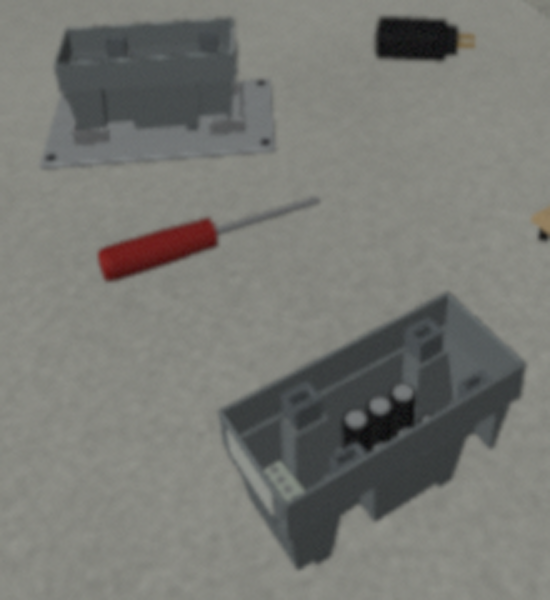

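The loose tote is at right in the top view, around (383,256), and the lower tote is on the plate at about (168,263). On both, the column pair nearer an end is at the top of the picture, so +x points away from the robot. The screwdriver lies between them at about x=262. Next I'll fit their poses from the rim corners.

```bash
cat > h.py <<'E'
from bench import *
import numpy as np, cv2
from scipy.optimize import least_squares
CAM={}
def cam(n):
    if n not in CAM: CAM[n]=camera(n)
    return CAM[n]
def proj(c,P):
    T=np.linalg.inv(c['pose']); rv=cv2.Rodrigues(T[:3,:3])[0]
    return cv2.projectPoints(np.asarray(P,float),rv,T[:3,3],np.array(c['intrinsics']),np.array(c['distortion']))[0][:,0]
def rect(x,y,a,z,L,W):
    s=np.array([[1,1],[1,-1],[-1,-1],[-1,1]])*[L/2,W/2]
    R=np.array([[np.cos(a),-np.sin(a)],[np.sin(a),np.cos(a)]])
    return np.c_[s@R.T+[x,y],np.full(4,z)]
def fit(obs,z,L,W,x0):
    # obs: dict cam-> 4 pixel pts or None, order (+x+y),(+x-y),(-x-y),(-x+y)
    def r(p):
        o=[]
        for n,pts in obs.items():
            q=proj(cam(n),rect(*p,z,L,W))
            o+= [ (q[i]-pts[i]) for i in range(4) if pts[i] is not None]
        return np.ravel(o)
    s=least_squares(r,x0); return s.x, r(s.x).round(1)
E
python3 - <<'E'
from h import *
U=lambda x,y:np.array([335+x/4.5-.4,195+y/4.5-.4])
L=lambda x,y:np.array([115+x/4-.4,195+y/4-.4])
S=lambda x,y:np.array([110+x/2.5-.3,140+y/2.5-.3])
# image up = +x, image left = +y
ut=[U(113,112),U(268,85),U(337,432),U(182,462)]
us=[S(449,292),S(525,362),S(297,500+0),S(222,410)]
lt=[L(185,105),L(318,150),L(212,450),L(78,410)]
ls=[S(236,18),S(238,58),S(57,65),S(68,30)]
pt=[L(203,52),L(410,120),L(287,490),None]
ps=[None,S(275,153),S(42,165),None]
for nm,t,s,z,l,w,x0 in [('up',ut,us,.08,.148,.066,[.4,-.25,.1]),('low',lt,ls,.085,.148,.066,[.4,.15,-.3]),('plate',pt,ps,.005,.2,.118,[.4,.15,-.3])]:
    for o in ({'top':t},{'side':s},{'top':t,'side':s}):
        try: print(nm,list(o),*[v.round(4) for v in fit(o,z,l,w,x0)])
        except Exception as e: print(nm,e)
for n in ('top','side'):
    im=cam(n)['img'][:,:,::-1].copy(); im=cv2.resize(im,None,fx=4,fy=4,interpolation=cv2.INTER_CUBIC)
    def d(p,z,l,w,c):
        q=proj(cam(n),rect(*p,z,l,w)); cv2.polylines(im,[np.int32((q+.5)*4)],True,c,1)
    p,_=fit({'top':ut,'side':us},.08,.148,.066,[.4,-.25,.1]); d(p,.08,.148,.066,(0,255,0));d(p,.006,.1324,.0504,(0,0,255))
    p,_=fit({'top':lt,'side':ls},.085,.148,.066,[.4,.15,-.3]); d(p,.085,.148,.066,(0,255,0))
    p,_=fit({'top':pt,'side':ps},.005,.2,.118,[.4,.15,-.3]); d(p,.005,.2,.118,(0,0,255))
    cv2.imwrite(f'pics/ov_{n}.png',im)
    if n=='top':
        cv2.imwrite('pics/ov_t.png',np.hstack([im[800:1300,500:900],im[800:1300,1400:1700]]))
    else:
        cv2.imwrite('pics/ov_s1.png',im[1000:1500,740:1320]); cv2.imwrite('pics/ov_s2.png',im[560:860,480:920])
E
```

```text
up ['top'] [ 0.4866 -0.2228  0.1309] [ 0.1 -1.  -0.5 -0.8  0.2  0.9  0.2  0.9]
up ['side'] [ 0.4882 -0.2259  0.1512] [ 0.1 -2.1  2.1 -1.6 -1.9  2.4 -0.  -0.5]
up ['top', 'side'] [ 0.4878 -0.2248  0.1443] [ 0.7 -1.3 -0.  -1.6  1.6 -0.2  1.7  0.3 -0.2 -2.3  1.5 -1.7 -3.   1.5
 -0.7 -1.3]
low ['top'] [ 0.4822  0.1852 -0.3424] [ 0.1 -0.3 -0.4 -0.5 -0.1  1.5  0.3 -0.7]
low ['side'] [ 0.4826  0.1785 -0.355 ] [ 0.7  0.4 -0.1 -1.  -0.7  0.7  0.1 -0.3]
low ['top', 'side'] [ 0.4827  0.1841 -0.3453] [ 0.8 -0.7  0.3 -0.8  0.4  1.2  0.8 -1.1 -0.2 -0.8 -0.8 -2.4 -1.  -0.3
 -0.5 -1.2]
plate ['top'] [ 0.4854  0.1834 -0.3403] [-0.5 -0.8  0.6 -0.4 -0.1  1.1]
plate ['side'] [ 0.4859  0.1777 -0.3936] [ 0.9  0.  -1.  -0.4]
plate ['top', 'side'] [ 0.4851  0.1827 -0.3463] [ 0.1 -0.7  1.1 -0.  -0.   1.3  1.  -2.5 -0.9 -0.3]
```

View pics/ov_t.png

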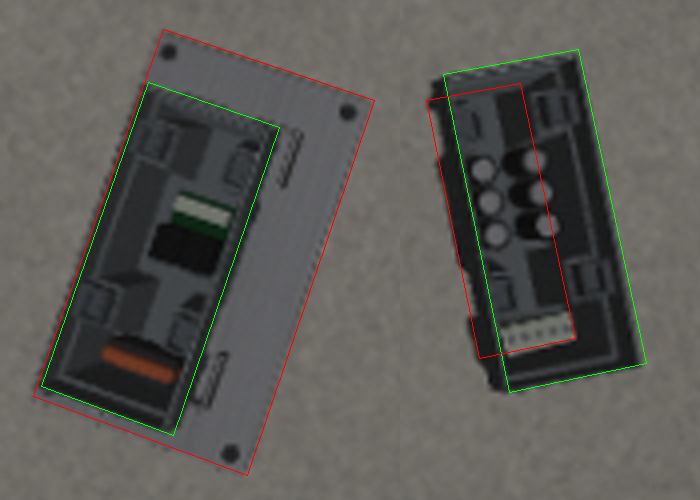

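View pics/ov_s1.png

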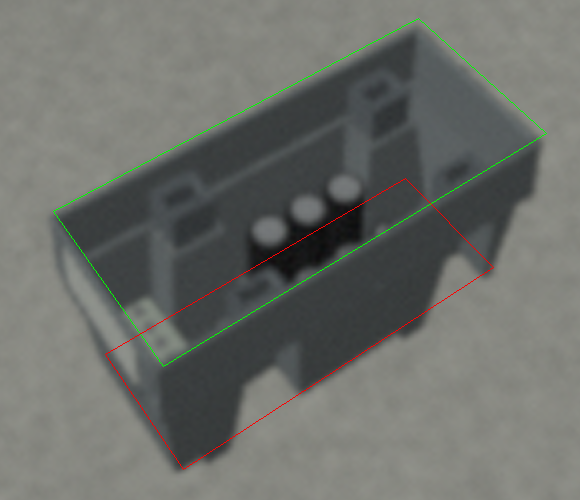

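View pics/ov_s2.png

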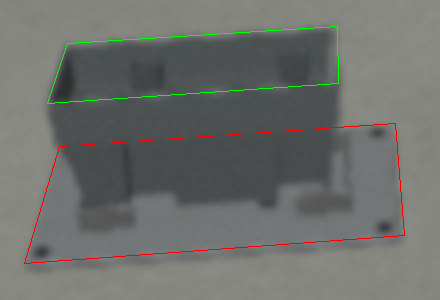

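```bash
cat >> h.py <<'E'
from scipy.spatial.transform import Rotation as Ro
def Rt(o): w,x,y,z=o['eef_rot']; return Ro.from_quat([x,y,z,w])
def to(p,yaw,o=None):
    """p world TCP target, yaw = angle of tool y; prints tool shift (units 0.2) and turn (60deg)"""
    o=o or get_obs(); R=Rt(o)
    Y=np.array([np.cos(yaw),np.sin(yaw),0]);Z=np.array([0,0,-1.]);X=np.cross(Y,Z)
    T=Ro.from_matrix(np.c_[X,Y,Z])
    s=R.inv().apply(np.array(p)-o['eef_pos'])/.2
    a=(R.inv()*T).as_rotvec()/(np.pi/3)
    ty=R.as_matrix()[:,1]
    print('t',round(o['time_s'],2),'pos',o['eef_pos'].round(4),'yaw',round(float(np.arctan2(ty[1],ty[0])),4),'F',np.round(o['wrist_force'],1),'open',round(float(o['opening']),3),'shift',s.round(4),'turn',a.round(4),'q6',round(o['q'][5],2))
    return s,a
E
python3 -c "
from h import *
to([.4875,-.2245,.231],.138-np.pi/2)"
```

```text
t 1.0 pos [0.251  0.5173 0.2313] yaw 1.119 F [-0.2 -0.6  1. ] open 0.999 shift [-2.6831e+00 -2.8208e+00  1.5000e-03] turn [ 0.     -0.      2.4368] q6 -0.21
```

>>> arm_command(motion="-0.134 -0.141 0 0 0 0 1;-0.134 -0.141 0 0 0 0 1;-0.134 -0.141 0 0 0 0 1;-0.134 -0.141 0 0 0 0 1;-0.134 -0.141 0 0 0 0 1;-0.134 -0.141 0 0 0 0 1;-0.134 -0.141 0 0 0 0 1;-0.134 -0.141 0 0 0 0 1;-0.134 -0.141 0 0 0 0 1;-0.134 -0.141 0 0 0 0 1")

```text
time_s: 1.83
eef_pos: [0.3713, 0.139, 0.2306]
eef_rot: [0.002, 0.217, 0.976, 0.002]
wrist_force: [0.6, 0.4, -0.3]
opening: 0.999
```

>>> arm_command(motion="-0.134 -0.141 0 0 0 0 1;-0.134 -0.141 0 0 0 0 1;-0.134 -0.141 0 0 0 0 1;-0.134 -0.141 0 0 0 0 1;-0.134 -0.141 0 0 0 0 1;-0.134 -0.141 0 0 0 0 1;-0.134 -0.141 0 0 0 0 1;-0.134 -0.141 0 0 0 0 1;-0.134 -0.141 0 0 0 0 1;-0.134 -0.141 0 0 0 0 1")

```text
time_s: 2.67
eef_pos: [0.497, -0.2514, 0.2343]
eef_rot: [0.007, 0.218, 0.976, 0.002]
wrist_force: [0.8, 0.9, 1.5]
opening: 1.001
```

>>> arm_command(motion="0 0 0 0 0 0.119 1;0 0 0 0 0 0.119 1;0 0 0 0 0 0.119 1;0 0 0 0 0 0.119 1;0 0 0 0 0 0.119 1;0 0 0 0 0 0.119 1;0 0 0 0 0 0.119 1;0 0 0 0 0 0.119 1;0 0 0 0 0 0.119 1;0 0 0 0 0 0.119 1")

```text
time_s: 3.5
eef_pos: [0.4975, -0.2634, 0.2322]
eef_rot: [0.005, 0.75, 0.662, 0.005]
wrist_force: [-0.8, -1.0, -0.6]
opening: 1.001
```

```bash
python3 -c "
from h import *
to([.4875,-.2245,.231],.138-np.pi/2)"
```

```text
t 3.5 pos [ 0.4975 -0.2634  0.2322] yaw -0.125 F [-0.8 -1.  -0.6] open 1.001 shift [ 0.1869 -0.0742  0.0051] turn [ 0.0105 -0.0093  1.2488] q6 -0.58
```

>>> arm_command(motion="0 0 0 0 0 0.119 1;0 0 0 0 0 0.119 1;0 0 0 0 0 0.119 1;0 0 0 0 0 0.119 1;0 0 0 0 0 0.119 1;0 0 0 0 0 0.119 1;0 0 0 0 0 0.119 1;0 0 0 0 0 0.119 1;0 0 0 0 0 0.119 1;0 0 0 0 0 0.08 1")

```text
time_s: 4.33
eef_pos: [0.4975, -0.2635, 0.2324]
eef_rot: [0.001, 0.993, 0.115, 0.007]
wrist_force: [0.5, -0.0, 0.0]
opening: 1.002
```

>>> arm_command(motion="0 0 0 0 0 0 1;0 0 0 0 0 0 1")

```text
time_s: 4.5
eef_pos: [0.4975, -0.2635, 0.2324]
eef_rot: [0.001, 0.993, 0.115, 0.007]
wrist_force: [0.4, 0.7, 0.1]
opening: 0.999
```

```bash
python3 -c "
from h import *
to([.4875,-.2245,.120],.138-np.pi/2)"
```

```text
t 4.5 pos [ 0.4975 -0.2635  0.2324] yaw -1.3411 F [0.4 0.7 0.1] open 0.999 shift [-0.0119 -0.2036  0.561 ] turn [ 0.0033 -0.0129  0.0876] q6 0.64
```

>>> arm_command(motion="0 -0.1 0.1 0.003 -0.013 0.0876 1;0 -0.1 0.1 0 0 0 1;0 0 0.1 0 0 0 1;0 0 0.1 0 0 0 1;0 0 0 0 0 0 1;0 0 0 0 0 0 1")

```text
time_s: 5.0
eef_pos: [0.4916, -0.2241, 0.1519]
eef_rot: [0.002, 0.997, 0.075, 0.002]
wrist_force: [0.3, 0.5, -0.4]
opening: 1.002
```

```bash
python3 -c "
from h import *
to([.4875,-.2245,.048],.138-np.pi/2); print(get_obs()['q'].round(3))
c=cam('top'); cv2.imwrite('pics/t1.png',cv2.resize(c['img'][180:340,310:450,::-1],None,fx=4,fy=4))
c=cam('side'); cv2.imwrite('pics/s1.png',cv2.resize(c['img'][150:384,150:350,::-1],None,fx=2.5,fy=2.5))
"
```

```text
t 5.0 pos [ 0.4916 -0.2241  0.1519] yaw -1.4212 F [ 0.3  0.5 -0.4] open 1.002 shift [-0.0219 -0.0035  0.5197] turn [ 0.0042 -0.0028  0.0111] q6 0.77
[-6.470e-01  1.870e-01  1.771e+00 -1.000e-03  1.179e+00  7.750e-01]
```

View pics/t1.png

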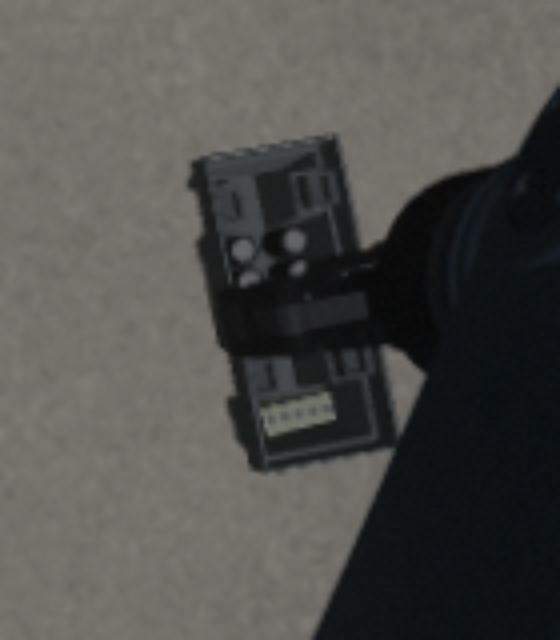

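View pics/s1.png

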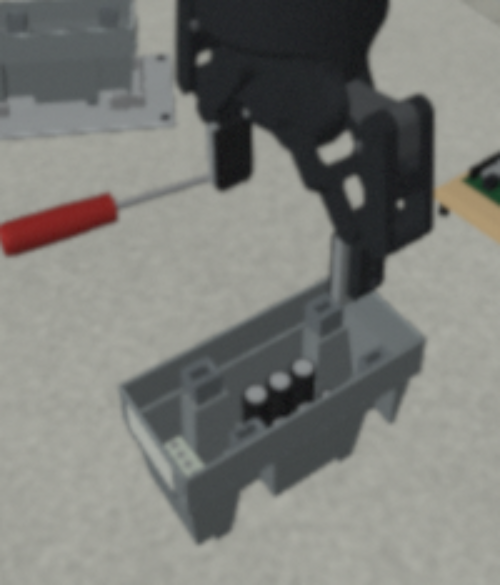

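>>> arm_command(motion="-0.022 -0.004 0.1 0.004 -0.003 0.011 1;0 0 0.1 0 0 0 1;0 0 0.1 0 0 0 1;0 0 0.1 0 0 0 1;0 0 0.06 0 0 0 1;0 0 0 0 0 0 1;0 0 0 0 0 0 1")

```text
time_s: 5.68
eef_pos: [0.4955, -0.2323, 0.0692]
eef_rot: [0.007, 0.998, 0.069, 0.008]
wrist_force: [0.6, -1.2, 0.9]
opening: 1.005
```

```bash
python3 -c "
from h import *
to([.4875,-.2245,.044],.138-np.pi/2); print(get_obs()['q'].round(3))
"
```

```text
t 5.68 pos [ 0.4955 -0.2323  0.0692] yaw -1.4318 F [ 0.6 -1.2  0.9] open 1.005 shift [-0.0361 -0.0463  0.1248] turn [ 0.0152 -0.0144  0.0011] q6 0.78
[-0.655  0.311  1.811 -0.     0.997  0.777]
```

>>> arm_command(motion="-0.036 -0.046 0 0.015 -0.014 0 1;0 0 0.03 0 0 0 1;0 0 0.03 0 0 0 1;0 0 0.03 0 0 0 1;0 0 0.03 0 0 0 1;0 0 0 0 0 0 1")

```text
time_s: 6.18
eef_pos: [0.4894, -0.2257, 0.0482]
eef_rot: [0.002, 0.998, 0.07, 0.003]
wrist_force: [0.4, -0.5, -0.9]
opening: 1.003
```

```bash
python3 -c "
from h import *
to([.4875,-.2245,.044],.138-np.pi/2)
c=cam('side'); cv2.imwrite('pics/s2.png',cv2.resize(c['img'][150:384,150:350,::-1],None,fx=2.5,fy=2.5))
"
```

```text
t 6.18 pos [ 0.4894 -0.2257  0.0482] yaw -1.431 F [ 0.4 -0.5 -0.9] open 1.003 shift [-0.0087 -0.0073  0.0209] turn [ 0.0046 -0.0048  0.0017] q6 0.78
```

View pics/s2.png

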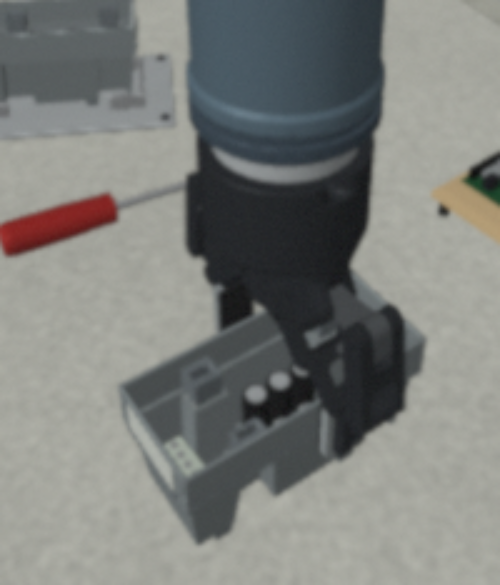

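>>> arm_command(motion="-0.009 -0.007 0.012 0.005 -0.005 0.002 1;0 0 0 0 0 0 1;0 0 0 0 0 0 0.6;0 0 0 0 0 0 0.6;0 0 0 0 0 0 0.5;0 0 0 0 0 0 0.4;0 0 0 0 0 0 0.4;0 0 0 0 0 0 0.4;0 0 0 0 0 0 0.4;0 0 0 0 0 0 0.4")

```text
time_s: 7.07
eef_pos: [0.4876, -0.2246, 0.0462]
eef_rot: [-0.0, 0.998, 0.069, -0.0]
wrist_force: [0.5, 0.3, -0.2]
opening: 0.763
```

```bash
python3 -c "
from h import *
to([.4875,-.2245,.044],.138-np.pi/2)
c=cam('side'); cv2.imwrite('pics/s3.png',cv2.resize(c['img'][150:384,150:350,::-1],None,fx=2.5,fy=2.5))
"
```

```text
t 7.07 pos [ 0.4876 -0.2246  0.0462] yaw -1.4333 F [ 0.5  0.3 -0.2] open 0.763 shift [-0.0004 -0.0008  0.011 ] turn [-0.0007  0.0004 -0.0005] q6 0.78
```

View pics/s3.png

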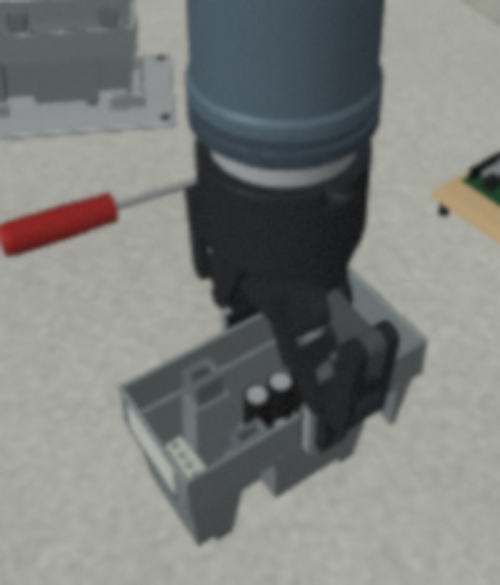

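>>> arm_command(motion="0 0 -0.04 0 0 0 0.4;0 0 -0.06 0 0 0 0.4;0 0 -0.08 0 0 0 0.4;0 0 -0.1 0 0 0 0.4;0 0 -0.1 0 0 0 0.4;0 0 -0.1 0 0 0 0.4;0 0 -0.1 0 0 0 0.4;0 0 -0.08 0 0 0 0.4;0 0 0 0 0 0 0.4;0 0 0 0 0 0 0.4")

```text
time_s: 7.95
eef_pos: [0.4836, -0.2214, 0.1861]
eef_rot: [-0.004, 0.998, 0.069, -0.004]
wrist_force: [-1.1, -0.1, -5.4]
opening: 0.767
```

```bash
python3 -c "
from h import *
to([.4827,.1840,.19],np.pi/2-.345)
c=cam('side'); cv2.imwrite('pics/s4.png',cv2.resize(c['img'][100:344,150:400,::-1],None,fx=2.4,fy=2.4))
c=cam('top'); cv2.imwrite('pics/t4.png',cv2.resize(c['img'][180:340,310:450,::-1],None,fx=3,fy=3))
"
```

```text
t 7.95 pos [ 0.4836 -0.2214  0.1861] yaw -1.4332 F [-1.1 -0.1 -5.4] open 0.767 shift [ 0.2734 -2.0088 -0.0051] turn [-0.0118 -0.0081 -2.5391] q6 0.78
```

View pics/s4.png

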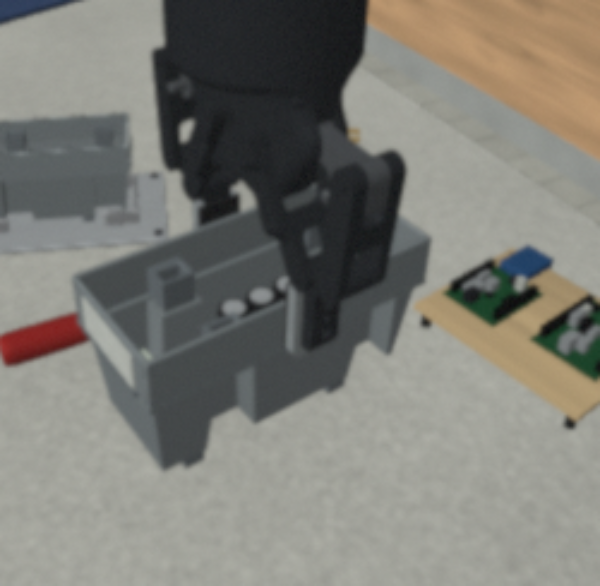

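View pics/t4.png

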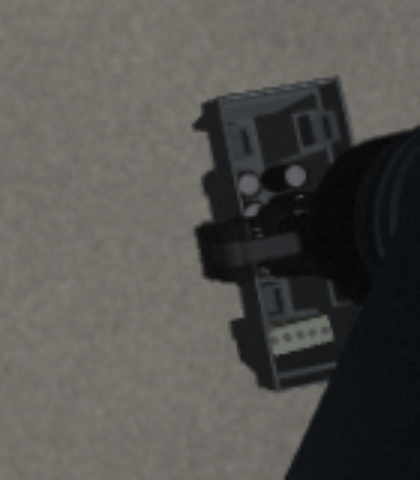

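>>> arm_command(motion="0.01 -0.08 0 -0.01 -0.008 0 0.4;0.02 -0.12 0 0 0 0 0.4;0.022 -0.16 0 0 0 0 0.4;0.022 -0.16 0 0 0 0 0.4;0.022 -0.16 0 0 0 0 0.4;0.022 -0.16 0 0 0 0 0.4;0.022 -0.16 0 0 0 0 0.4;0.022 -0.16 0 0 0 0 0.4;0.022 -0.16 0 0 0 0 0.4;0.022 -0.16 0 0 0 0 0.4")

```text
time_s: 8.88
eef_pos: [0.4753, 0.0854, 0.1697]
eef_rot: [-0.002, 0.998, 0.062, -0.02]
wrist_force: [0.1, 0.7, -5.3]
opening: 0.765
```

>>> arm_command(motion="0.022 -0.16 0 0 0 -0.04 0.4;0.022 -0.14 0 0 0 -0.08 0.4;0 0 0 0 0 -0.1 0.4;0 0 0 0 0 -0.11 0.4;0 0 0 0 0 -0.11 0.4;0 0 0 0 0 -0.11 0.4;0 0 0 0 0 -0.11 0.4;0 0 0 0 0 -0.11 0.4;0 0 0 0 0 -0.11 0.4;0 0 0 0 0 -0.11 0.4")

```text
time_s: 9.72
eef_pos: [0.4616, 0.1576, 0.1529]
eef_rot: [-0.021, 0.819, 0.572, -0.028]
wrist_force: [0.0, -0.3, -3.6]
opening: 0.765
```

```bash
python3 -c "
from h import *
to([.4827,.1840,.19],np.pi/2-.345)"
```

```text
t 9.72 pos [0.4616 0.1576 0.1529] yaw -0.3524 F [ 0.  -0.3 -3.6] open 0.765 shift [ 0.1561  0.041  -0.1922] turn [-0.0665 -0.0331 -1.5056] q6 0.43
```

>>> arm_command(motion="0.05 0.02 -0.1 -0.066 -0.033 0 0.4;0.05 0.02 -0.1 0 0 -0.06 0.4;0 0 0 0 0 -0.11 0.4;0 0 0 0 0 -0.11 0.4;0 0 0 0 0 -0.11 0.4;0 0 0 0 0 -0.11 0.4;0 0 0 0 0 -0.11 0.4;0 0 0 0 0 -0.11 0.4;0 0 0 0 0 -0.11 0.4;0 0 0 0 0 -0.11 0.4")

```text
time_s: 10.55
eef_pos: [0.4671, 0.1741, 0.1754]
eef_rot: [-0.008, 0.427, 0.904, -0.037]
wrist_force: [0.9, -0.4, -4.5]
opening: 0.764
```

```bash
python3 -c "
from h import *
to([.4827,.1840,.19],np.pi/2-.345)"
```

```text
t 10.55 pos [0.4671 0.1741 0.1754] yaw 0.6882 F [ 0.9 -0.4 -4.5] open 0.764 shift [-0.0128  0.0858 -0.0795] turn [-0.0738 -0.0033 -0.5125] q6 -0.52
```

>>> arm_command(motion="0 0.04 -0.06 -0.07 0 0 0.4;0 0.04 -0.02 0 0 -0.06 0.4;0 0 0 0 0 -0.09 0.4;0 0 0 0 0 -0.1 0.4;0 0 0 0 0 -0.1 0.4;0 0 0 0 0 -0.08 0.4;0 0 0 0 0 -0.05 0.4;0 0 0 0 0 0 0.4")

```text
time_s: 11.22
eef_pos: [0.4708, 0.1842, 0.1763]
eef_rot: [-0.006, 0.173, 0.985, -0.009]
wrist_force: [0.1, -0.5, -5.5]
opening: 0.764
```

```bash
python3 -c "
from h import *
to([.4827,.1840,.17],np.pi/2-.345)"
```

```text
t 11.22 pos [0.4708 0.1842 0.1763] yaw 1.2239 F [ 0.1 -0.5 -5.5] open 0.764 shift [-0.0566  0.0202  0.0305] turn [-0.0185 -0.009  -0.0019] q6 -1.07
```

>>> arm_command(motion="-0.056 0.02 0.03 -0.018 -0.009 -0.002 0.4;0 0 0 0 0 0 0.4;0 0 0 0 0 0 0.4")

```text
time_s: 11.47
eef_pos: [0.4799, 0.1838, 0.1662]
eef_rot: [-0.004, 0.174, 0.985, -0.001]
wrist_force: [-0.4, 0.3, -4.9]
opening: 0.764
```

```bash
python3 -c "
from h import *
to([.4827,.1840,.17],np.pi/2-.345)
c=cam('side'); cv2.imwrite('pics/s5.png',cv2.resize(c['img'][80:230,90:270,::-1],None,fx=4,fy=4,interpolation=cv2.INTER_CUBIC))
c=cam('top'); cv2.imwrite('pics/t5.png',cv2.resize(c['img'][190:340,90:240,::-1],None,fx=4,fy=4,interpolation=cv2.INTER_CUBIC))
"
```

```text
t 11.47 pos [0.4799 0.1838 0.1662] yaw 1.2215 F [-0.4  0.3 -4.9] open 0.764 shift [-0.0124  0.0057 -0.019 ] turn [-0.0035 -0.0063 -0.0042] q6 -1.09
```

View pics/s5.png

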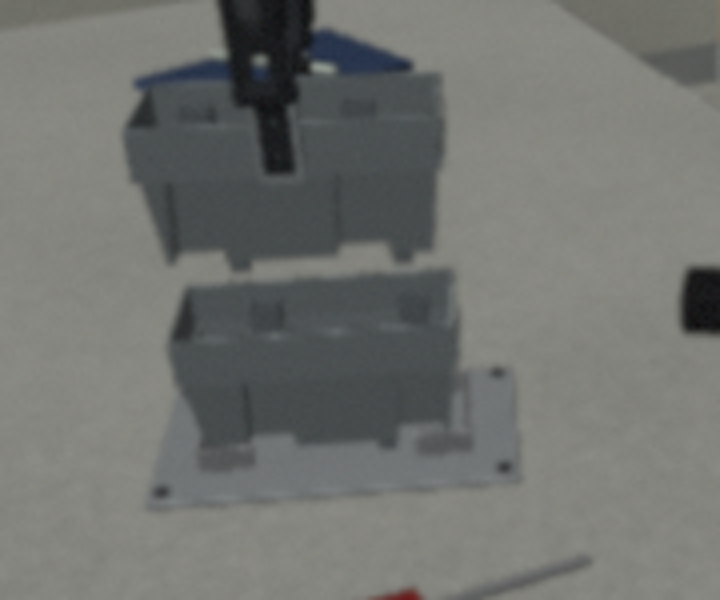

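View pics/t5.png

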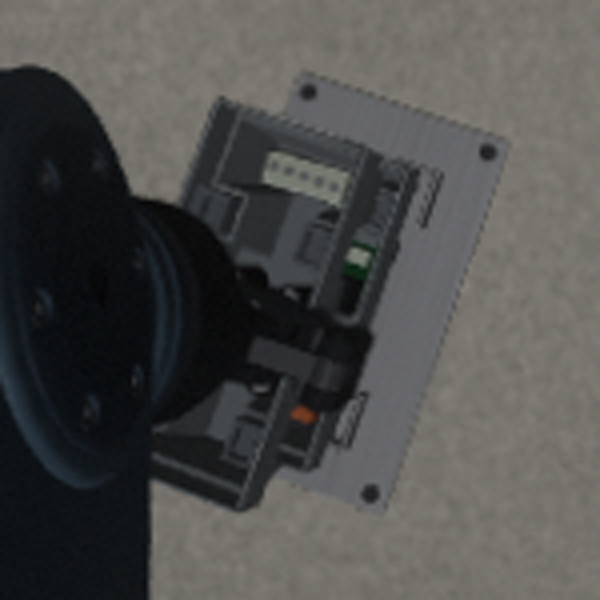

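```bash
cat > edges.py <<'E'
from h import *
# sub-pixel: maximise directional gradient along projected rim edges
def edge_score(c,segs):
    g=cv2.GaussianBlur(cv2.cvtColor(c['img'],cv2.COLOR_RGB2GRAY).astype(np.float32),(0,0),0.8)
    out=0
    for A,B in segs:
        t=np.linspace(.05,.95,60)[:,None]
        P=proj(c,A+(B-A)*t)
        d=P[-1]-P[0]; n=np.array([-d[1],d[0]])/np.linalg.norm(d)
        f=lambda Q: cv2.remap(g,Q[:,0].astype(np.float32)[:,None],Q[:,1].astype(np.float32)[:,None],cv2.INTER_LINEAR)[:,0]
        out+=np.mean(f(P+n)-f(P-n))
    return out
E
python3 - <<'E'
from h import *
T5=lambda x,y:np.array([90+x/4-.4,190+y/4-.4]); S5=lambda x,y:np.array([90+x/4-.4,80+y/4-.4])
# positions in order (+x+y),(+x-y),(-x-y),(-x+y) in plate axes (rect symmetric)
ut=[T5(220,97),T5(369,147),T5(242,510),None]
us=[S5(442,73),S5(443,122),S5(127,130),S5(152,82)]
lt=[None,T5(418,165),T5(310,470),None]
ls=[S5(456,270),S5(458,325),S5(172,347),S5(188,287)]
pt=[T5(303,70),T5(510,138),T5(387,515),None]
ps=[S5(515,368),S5(519,480),S5(148,507),None]
for nm,t,s,z,l,w in [('up',ut,us,.2,.148,.066),('low',lt,ls,.085,.148,.066),('plate',pt,ps,.005,.2,.118)]:
    for o in ({'top':t},{'side':s},{'top':t,'side':s}):
        p,r=fit(o,z,l,w,[.48,.18,-.34]); print(nm,list(o),p.round(4),r)
E
```

```text
up ['top'] [ 0.4835  0.182  -0.3523] [-0.6 -0.9  0.6  0.1  0.   0.7]
up ['side'] [ 0.483   0.1768 -0.3805] [ 1.2 -0.6 -0.3 -1.  -1.   0.6  0.2  0.5]
up ['top', 'side'] [ 0.4838  0.1815 -0.3572] [-0.1 -1.1  1.1  0.1  0.1  0.5  0.4 -1.6 -0.3 -2.3 -0.8  0.  -0.4  0. ]
low ['top'] [ 0.4845  0.1851 -0.3544] [ 0.1 -0.2 -0.1  0.2]
low ['side'] [ 0.4825  0.1808 -0.3346] [ 0.5 -0.5  0.6  0.1 -0.8 -0.1 -0.3 -0. ]
low ['top', 'side'] [ 0.4835  0.1842 -0.345 ] [ 0.3  0.   0.8  0.7  0.6 -1.   0.3 -0.5 -0.7 -1.1  0.1 -0.9]
plate ['top'] [ 0.4852  0.1834 -0.3397] [-0.6 -0.2  0.6  0.2 -0.  -0. ]
plate ['side'] [ 0.4839  0.1797 -0.3534] [ 0.3 -0.3  1.2 -0.1 -1.4 -0.2]
plate ['top', 'side'] [ 0.4847  0.1826 -0.3431] [-0.  -0.   1.1  0.5  0.2  0.2 -0.1 -1.2  1.3 -1.2 -1.1 -0.8]
```

```bash
python3 -c "
from h import *
to([.4792,.1869,.128],np.pi/2-.344)"
```

```text
t 11.67 pos [0.4806 0.184  0.1673] yaw 1.2228 F [ 0.   0.4 -5.4] open 0.763 shift [0.0107 0.0117 0.1963] turn [-0.0025 -0.0043 -0.0038] q6 -1.09
```

>>> arm_command(motion="-0.002 0.015 0.05 -0.0035 -0.006 -0.005 0.4;0 0 0.05 0 0 0 0.4;0 0 0.03 0 0 0 0.4;0 0 0 0 0 0 0.4;0 0 0 0 0 0 0.4")

```text
time_s: 12.08
eef_pos: [0.4821, 0.187, 0.1411]
eef_rot: [0.002, 0.171, 0.985, 0.0]
wrist_force: [0.3, -0.3, -3.7]
opening: 0.759
```

```bash
python3 -c "
from h import *
to([.4792,.1869,.128],np.pi/2-.344)"
```

```text
t 12.08 pos [0.4821 0.187  0.1411] yaw 1.2276 F [ 0.3 -0.3 -3.7] open 0.759 shift [ 0.0135 -0.0055  0.0652] turn [0.0012 0.003  0.0007] q6 -1.09
```

>>> arm_command(motion="0.013 -0.005 0.03 0.001 0.003 0 0.4;0 0 0.03 0 0 0 0.4;0 0 0 0 0 0 0.4;0 0 0 0 0 0 0.4;0 0 0 0 0 0 0.4")

```text
time_s: 12.5
eef_pos: [0.4792, 0.1868, 0.1283]
eef_rot: [-0.0, 0.171, 0.985, 0.0]
wrist_force: [-0.4, 0.2, -5.5]
opening: 0.765
```

```bash
python3 -c "
from h import *
to([.4792,.1869,.1222],np.pi/2-.344)
c=cam('side'); cv2.imwrite('pics/s6.png',cv2.resize(c['img'][80:230,90:270,::-1],None,fx=4,fy=4,interpolation=cv2.INTER_CUBIC))
"
```

```text
t 12.5 pos [0.4792 0.1868 0.1283] yaw 1.2272 F [-0.4  0.2 -5.5] open 0.765 shift [-0.0001  0.0004  0.0306] turn [ 0.     -0.0002  0.0004] q6 -1.09
```

View pics/s6.png

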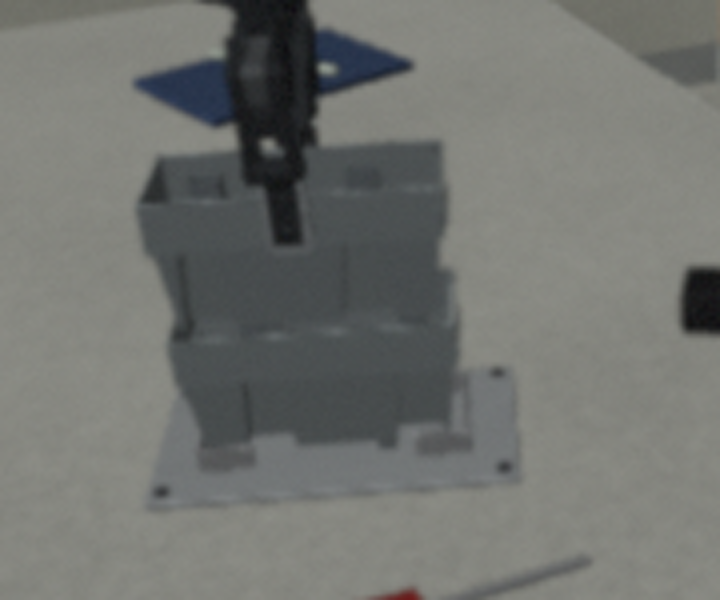

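>>> arm_command(motion="0 0 0.012 0 0 0 0.4;0 0 0.012 0 0 0 0.4;0 0 0 0 0 0 0.4;0 0 0 0 0 0 0.4")

```text
time_s: 12.88
eef_pos: [0.48, 0.1869, 0.1239]
eef_rot: [0.001, 0.171, 0.985, 0.0]
wrist_force: [0.4, -0.2, -5.5]
opening: 0.762
```

```bash
python3 -c "
from h import *
to([.4792,.1869,.1212],np.pi/2-.344)
U,S=0,lambda x,y:np.array([90+x/4-.4,80+y/4-.4])
print(fit({'side':[S(443,143),S(445,190),S(140,205),S(160,158)]},.162,.148,.066,[.48,.18,-.34]))"
```

```text
t 12.88 pos [0.48   0.1869 0.1239] yaw 1.2271 F [ 0.4 -0.2 -5.5] open 0.762 shift [ 0.0037 -0.0013  0.0135] turn [0.0008 0.0014 0.0002] q6 -1.09
(array([ 0.48135386,  0.17886937, -0.34817455]), array([ 0.9, -1. ,  0.3, -0. , -1. ,  0.9, -0.1, -0.6]))
```

>>> arm_command(motion="0.004 -0.001 0.007 0.001 0.001 0 0.4;0 0 0.007 0 0 0 0.4;0 0 0.004 0 0 0 0.4;0 0 0.004 0 0 0 0.4")

```text
time_s: 13.27
eef_pos: [0.4796, 0.187, 0.121]
eef_rot: [0.001, 0.171, 0.985, -0.0]
wrist_force: [-4.8, -2.7, 6.7]
opening: 0.762
```

```bash
python3 -c "
from h import *
to([.4792,.1869,.1212],np.pi/2-.344)"
```

```text
t 13.27 pos [0.4796 0.187  0.121 ] yaw 1.2273 F [-4.8 -2.7  6.7] open 0.762 shift [ 0.0015 -0.0012 -0.0011] turn [-0.0001  0.0011  0.0005] q6 -1.09
```

>>> arm_command(motion="0 0 0 0 0 0 0.4")

```text
time_s: 13.35
eef_pos: [0.4796, 0.1871, 0.1213]
eef_rot: [0.001, 0.171, 0.985, -0.0]
wrist_force: [-0.2, -0.6, -5.5]
opening: 0.761
```

>>> arm_command(motion="0 0.005 0.001 0 0 0 0.4")

```text
time_s: 13.43
eef_pos: [0.4801, 0.188, 0.1211]
eef_rot: [0.001, 0.171, 0.985, -0.0]
wrist_force: [-0.7, -0.5, -3.6]
opening: 0.76
```

>>> arm_command(motion="0 0.005 0.001 0 0 0 0.4")

```text
time_s: 13.52
eef_pos: [0.4805, 0.1889, 0.1208]
eef_rot: [0.001, 0.171, 0.985, -0.0]
wrist_force: [0.1, 0.2, -4.9]
opening: 0.759
```

```bash
python3 -c "
from h import *
to([.4792,.1869,.1212],np.pi/2-.344)"
```

```text
t 13.52 pos [0.4805 0.1889 0.1208] yaw 1.2272 F [ 0.1  0.2 -4.9] open 0.759 shift [ 0.0028 -0.0118 -0.0021] turn [0.0002 0.002  0.0004] q6 -1.08
```

>>> arm_command(motion="0 0 0.004 0 0 0 0.4")

```text
time_s: 13.6
eef_pos: [0.4807, 0.1891, 0.1198]
eef_rot: [0.001, 0.171, 0.985, 0.0]
wrist_force: [0.3, -0.1, -3.7]
opening: 0.767
```

>>> arm_command(motion="0 0 0.004 0 0 0 0.4")

```text
time_s: 13.68
eef_pos: [0.4806, 0.1892, 0.1186]
eef_rot: [0.001, 0.171, 0.985, 0.0]
wrist_force: [1.4, 0.7, -5.4]
opening: 0.763
```

```bash
python3 -c "
from h import *
to([.4792,.1869,.1212],np.pi/2-.344)"
```

```text
t 13.68 pos [0.4806 0.1892 0.1186] yaw 1.2273 F [ 1.4  0.7 -5.4] open 0.763 shift [ 0.0025 -0.0131 -0.0129] turn [0.0004 0.002  0.0005] q6 -1.08
```

>>> arm_command(motion="0 0 0.004 0 0 0 0.4")

```text
time_s: 13.77
eef_pos: [0.4805, 0.1892, 0.1174]
eef_rot: [0.001, 0.171, 0.985, 0.0]
wrist_force: [0.5, -0.4, -4.9]
opening: 0.759
```

>>> arm_command(motion="0 0 0.004 0 0 0 0.4")

```text
time_s: 13.85
eef_pos: [0.4803, 0.1892, 0.1163]
eef_rot: [0.001, 0.171, 0.985, -0.0]
wrist_force: [-1.3, -0.9, -4.9]
opening: 0.763
```

>>> arm_command(motion="0 0 0.004 0 0 0 0.4")

```text
time_s: 13.93
eef_pos: [0.4802, 0.1892, 0.1152]
eef_rot: [0.001, 0.171, 0.985, -0.0]
wrist_force: [-0.4, 0.3, -2.6]
opening: 0.761
```

>>> arm_command(motion="0 0 0.003 0 0 0 0.4;0 0 0.003 0 0 0 0.4")

```text
time_s: 14.1
eef_pos: [0.4803, 0.1892, 0.1151]
eef_rot: [0.0, 0.171, 0.985, -0.0]
wrist_force: [-4.3, -0.6, 3.9]
opening: 0.762
```

>>> arm_command(motion="0 0 0.004 0 0 0 0.4;0 0 0.004 0 0 0 0.4")

```text
time_s: 14.27
eef_pos: [0.4803, 0.1892, 0.1151]
eef_rot: [0.0, 0.171, 0.985, -0.0]
wrist_force: [-5.7, -0.5, 7.2]
opening: 0.761
```

>>> arm_command(motion="0.001 0 0.005 0 0 0 0.4;0.001 0 0.006 0 0 0 0.4;0.001 0 0.006 0 0 0 0.4")

```text
time_s: 14.52
eef_pos: [0.4803, 0.1892, 0.1151]
eef_rot: [0.001, 0.171, 0.985, -0.001]
wrist_force: [-5.8, -2.7, 8.6]
opening: 0.761
```

>>> arm_command(motion="0.001 0 0.006 0 0 0 0.4;0.001 0 0.006 0 0 0 0.4;0.001 0 0.006 0 0 0 0.4")

```text
time_s: 14.77
eef_pos: [0.4803, 0.1892, 0.1151]
eef_rot: [0.002, 0.171, 0.985, -0.001]
wrist_force: [-6.3, -1.8, 8.4]
opening: 0.76
```

>>> arm_command(motion="0.002 0 0.008 0 0 0 0.4;0.002 0 0.008 0 0 0 0.4;0.002 0 0.008 0 0 0 0.4;0.002 0 0.008 0 0 0 0.4")

```text
time_s: 15.1
eef_pos: [0.4803, 0.1893, 0.1151]
eef_rot: [0.003, 0.171, 0.985, -0.001]
wrist_force: [-5.8, -2.6, 10.3]
opening: 0.76
```

```bash
python3 -c "
from h import *
to([.4792,.1869,.1152],np.pi/2-.344)
c=cam('side'); cv2.imwrite('pics/s7.png',cv2.resize(c['img'][80:230,90:270,::-1],None,fx=4,fy=4,interpolation=cv2.INTER_CUBIC))"
```

```text
t 15.1 pos [0.4803 0.1893 0.1151] yaw 1.2279 F [-5.8 -2.6 10.3] open 0.76 shift [ 0.0014 -0.0131 -0.0007] turn [-0.0011  0.0065  0.0011] q6 -1.08
```

View pics/s7.png

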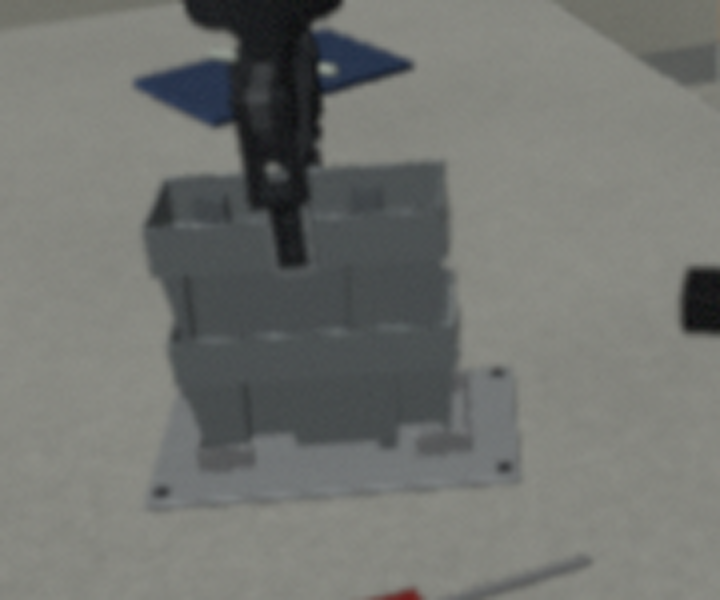

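The side picture shows the upper tote level, with its rim at about y=165–230. It sits 6 mm lower than first contact, so the feet are home. Letting go now.

>>> arm_command(motion="0 0 0 0 0 0 0.4;0 0 0 0 0 0 0.85;0 0 0 0 0 0 1;0 0 0 0 0 0 1;0 0 0 0 0 0 1;0 0 0 0 0 0 1;0 0 0 0 0 0 1")

```text
time_s: 15.73
eef_pos: [0.4836, 0.1897, 0.1173]
eef_rot: [0.007, 0.171, 0.985, 0.0]
wrist_force: [0.2, 0.7, 0.4]
opening: 1.001
```

>>> arm_command(motion="0 0 -0.03 0 0 0 1;0 0 -0.05 0 0 0 1;0 0 -0.05 0 0 0 1;0 0 0 0 0 0 1")

```text
time_s: 16.07
eef_pos: [0.4831, 0.1897, 0.1455]
eef_rot: [0.007, 0.171, 0.985, -0.0]
wrist_force: [1.5, 0.0, 0.0]
opening: 1.005
```

```bash
python3 -c "
from h import *
to([.4803,.1893,.22],np.pi/2-.344)"
```

```text
t 16.07 pos [0.4831 0.1897 0.1455] yaw 1.2276 F [1.5 0.  0. ] open 1.005 shift [ 0.0075 -0.0059 -0.3727] turn [0.0021 0.0124 0.0008] q6 -1.08
```

>>> arm_command(motion="0.005 -0.005 -0.08 0.002 0.012 0 1;0 0 -0.1 0 0 0 1;0 0 -0.1 0 0 0 1;0 0 -0.1 0 0 0 1;0 0 0 0 0 0 1;0 0 0 0 0 0 1")

```text
time_s: 16.57
eef_pos: [0.4817, 0.1892, 0.2277]
eef_rot: [0.002, 0.171, 0.985, 0.001]
wrist_force: [0.3, -0.1, 0.3]
opening: 1.003
```

```bash
python3 -c "
from h import *
to([.4803,.1893,.22],np.pi/2-.344)
c=cam('side'); cv2.imwrite('pics/s8.png',cv2.resize(c['img'][80:260,90:440,::-1],None,fx=2.2,fy=2.2,interpolation=cv2.INTER_CUBIC))
c=cam('top'); cv2.imwrite('pics/t8.png',c['img'][:,:,::-1])"
```

```text
t 16.57 pos [0.4817 0.1892 0.2277] yaw 1.2278 F [ 0.3 -0.1  0.3] open 1.003 shift [ 0.007  -0.0021  0.0386] turn [0.0017 0.0029 0.0009] q6 -1.08
```

View pics/s8.png

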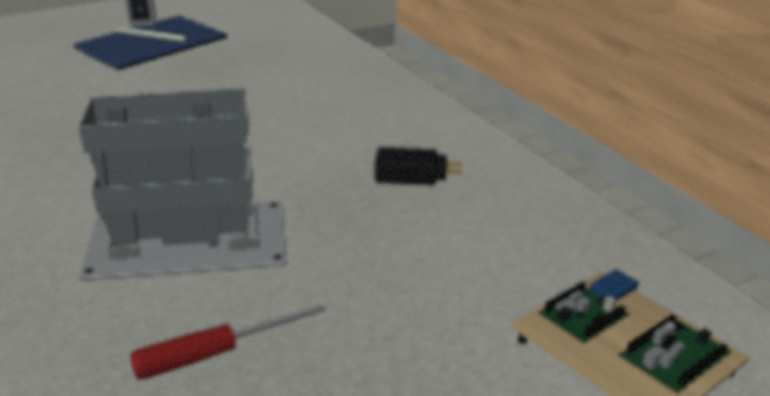

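View pics/t8.png

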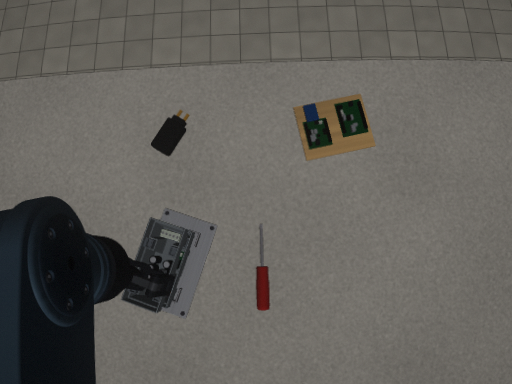

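```bash
python3 -c "
from bench import *
print(hand_in())"
```

```text
the job is handed in; nothing more can be done
None
```

I turned the loose tote end for end and set it on the lower one. All four feet dropped into the sockets, and I pressed it home, released it and handed the job in at about 17 s. `hand_in()` reports no verdict.

- **Feel and seating:** The first contact, with the feet on the heads, came at TCP z of about 0.121 m. After sliding about 2 mm along plate y it dropped 6 mm to 0.1151 m, where it stopped. That matches the expected home height to about 0.1 mm, based on the height at which I gripped it. I did not measure the final height in the pictures.
- **Pressing:** Over about 0.8 s the wrist read 7 to 10 N of push. Adding the tote's own weight of about 5.4 N, I work out 13 to 16 N between the totes. I did not measure that contact force directly. There was also about 6 N sideways while pressing.
- **After release:** The last pictures show the upper tote level and square on the lower one, with the white strips now at the far end. The screwdriver, adapter and rig look unmoved. The open gripper was about 45 mm above the rim and touching nothing. I did not check the board, which the stacked tote now hides.
- **Disagreements:** The side camera put both totes about 5 mm lower in world y than the top camera did. I trusted the top camera, and the feet seated about 2 mm from its estimate. On the way over the tool tilted up to about 4.5°, which I corrected before lowering.

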